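Turn the parts carousel and fit the model stair to the stage deck

TASK

The model stair is under the clear cover of the parts carousel: push the pegs of the handle on top to turn the carousel until the stair's compartment faces the cover's opening. Then take the stair out and stand it on the bench against the front of the model stage deck, square to it, its high end touching the deck edge and centred on the gap in the hand rail. Leave the other parts in their compartments and do not shift the deck or knock or shift anything else on the bench.

Things in the scene. Friction and masses are not known exactly. Their poses are not given: they have to be found in the camera images.
- carousel_base: fixed base of the carousel: grey disc 350 mm across, 12 mm high, carrying a clear cover (outer radius 171 mm, top at 94 mm, an aluminium collar of radius 22 mm up to 102 mm in its middle) over 220 degrees; the other 140 degrees (70 either side of its -x axis) are open above and at the rim. Origin on the turning axis at bench height.
- opening (a point): point in the middle of the open sector, 105 mm from the turning axis along the base's -x, 24 mm above the bench (level with the carousel's floor)
- carousel: the turning part: plywood disc of radius 157 mm, the rubber mat on it (compartment floor) 10 mm above this origin, which lies on the vertical turning axis 14 mm above the bench. Radial dividers 48 mm high, 4 mm thick, at 60, 180 and 300 degrees from its x axis. Turns either way, held by friction and a damper (3.3 N at a peg plus 3.3 N per rad/s); stays where it is left.
- peg0 (a point): top centre of an upright peg (radius 8 mm, 45 mm from the axis, at 60 degrees from the carousel's x axis, standing from 142 to 186 mm above the bench) on the handle above the cover: three arms 14 mm wide, 130 to 142 mm above the bench, 52 mm long, over the dividers, on a shaft of radius 10 mm (hub 17 mm) that ends at 159 mm
- peg1 (a point): the same, peg at 180 degrees
- peg2 (a point): the same, peg at 300 degrees
- stair_bay (a point): floor point in the middle of the stair's compartment, 105 mm from the axis on the carousel's x axis
- jar_bay (a point): floor point in the middle of the compartment with the jar (at 120 degrees from the carousel's x axis), 105 mm from the axis
- tape_bay (a point): floor point in the middle of the compartment with the tape (at 240 degrees), 105 mm from the axis
- stair: basswood stair of 5 steps, 84 mm long (x), 64 mm wide (y), 48 mm high, about 28 g. Origin at the middle of its underside; its x axis points to the high end, z up. Tread height 28 mm at x = 0, 46 mm at the high end; side cheeks flat and upright: grip across its width. In its compartment it stands within 8 mm of the middle, high end pointing within 0.2 rad to the turning axis
- stair_top (a point): top edge of the stair's high end, in the middle of its width: 42 mm along the stair's x, 48 mm up
- deck: wooden model stage deck, loose, 0.8 kg, 90 mm deep (x), 220 mm wide (y), 48 mm high, with a hand rail along its front edge that rises to 66 mm. Origin at bench height in the middle of the front edge; x points from the front edge to the rear, so the stair stands square to it with its x axis along the deck's x
- deck_gap (a point): point at bench height on the deck's front edge, under the middle of the 74 mm wide gap in the rail (25 mm to +y of the deck's origin); axes as the deck's
- jar: clear jar with a grey filling, 46 mm across, 60 mm high, in a compartment; origin at the underside's centre
- tape: roll of masking tape lying flat, 98 mm across, 25 mm high, in a compartment; origin at the underside's centre
- tall_bottle: squeeze paint bottle 37 mm across, 109 mm high, standing on the bench to one side of the stair's place; origin at the underside's centre
- bronze_jar: brown jar with black lid, 48 mm across, 66 mm high, standing on the bench on the other side of the stair's place (the bottle and this jar may be swapped); origin at the underside's centre
- stapler: stapler 136x36x48 mm, bystander; origin at the underside's centre
- sanding_block: sanding block 43x71x24 mm, bystander; origin at the underside's centre
Not all that is in view belongs to the job. What is shaped like the deck but green is not meant.

How it is judged:
By the outcome, as a careful person would: the job done as asked, in the order asked, and still so for the second after the job is handed in, with the robot touching nothing.
It also fails if it takes over 67 s, if anything falls off the work surface, if the arm or the gripper's body presses on something with over 40 N, if the wrist force passes 120 N, or if a joint passes its speed limit or range.

ROBOT

A 6-joint arm with a two-finger parallel gripper is mounted at the origin on a cart in front of the work surface, level with it; the furniture and walls round the work are solid. World frame = base frame: x ahead of the robot, y to its left, z up, the work surface at z = 0. Lengths are in mm, angles in degrees, forces in N, time in s.
With the tool pointing down it reaches from about 300 to 850 mm from the base axis. Payload 4.2 kg.
Tool frame: the origin (TCP) lies on the centre line of the jaws, within the pads' length; the fingertips stand 14 mm ahead of it and the grasp point (between the pads) lies 5 mm behind it; z points along the fingers, y is the line along which they close (so a half turn about z gives the same grasp; the last joint's range is limited). The gripper opens to 91 mm and grips with 3 to 60 N. Pads are 32 mm wide; open, the fingers measure 118 mm over their backs; the gripper's body (76 mm by 178 mm) begins 60 mm behind the grasp point.
Start: joints at [74.026, 18.312, 89.639, -0, 72.044, -1.146], TCP at [147.156, 555.868, 202.676] pointing down, gripper open.
Joint ranges: [-177.97, 177.97], [-48.28, 115.42], [12.27, 149.76], [-77.06, 257.06], [2.81, 150.46], [-146.56, 146.56]. Speed limits (degrees/s): [147.25, 147.25, 180, 180, 180, 180].

INTERFACE

Orientations are given as [roll, pitch, yaw] about the fixed x, y, z axes, in that order (R = Rz(yaw) Ry(pitch) Rx(roll)).
In Python, from workcell import env gives the robot as it stands.
- The arm moves only by the tool arm_command, never from a script. Its argument "motion" is a list of rows, each an object with "offset": the shift along the tool's x, y, z in m, a list of three; "spin": the turn about the tool's z in rad. In form: [{"offset": [tx, ty, tz], "spin": spin}, ...]. A call has 1 to 5 rows; each row shifts and turns the commanded pose from where the row before left it, along the tool's axes as they then stand; what a row does not reach is not made up. A row lasts 1/8 s, in which the tool goes at most 62.5 mm and 10.7 degrees, less where a joint would pass 70% of its speed; a pose out of reach is approached as far as the arm can. A call with a gripper value outside its range is refused whole. "jaw" is the finger opening in m, from 0 to 0.0912, set as the call begins (left out, the last holds). The fingers move at their own pace and stop on an object; "newtons" is the grip in N (left out, the last holds). Time passes only in rows, so rows that do not move let the fingers close. It gives the time, the measured TCP pose, the force, the opening and the grip force at its end, in the units of the state.
- env.state(): the state, without advancing time (a new reading comes with each control period).
- env.grab_frame(name): name is "scene" or "top" or "wrist"; returns (picture, depth): 480x640x3 uint8, blue, green, red; 480x640 float32, mm along the optical axis (not along the pixel's ray), 0 where there is no reading.
- env.camera_model(name): a dict with "fx", "fy", "cx", "cy" (pixels), "k1" (the pictures are not rectified: a ray, as slopes to the right and down, at radius r is drawn at 1 + k1 r^2 times it, then the intrinsics apply), "eye" and "rotation" of the camera in the world; the wrist camera has in their place "hand_eye" (4x4, takes a point from camera to tool coordinates, whose origin is the TCP and whose axes are the flange's). Camera axes: x right, y down, z forward; pixel columns grow to the right and rows downward; lengths in mm; the calibration is good to about 2 mm. A picture is of the moment at which its call begins: read the wrist's pose just before it. camera_model takes no time and is no camera call.
- env.job_done(): hands the job in; it is judged then, once.
Trained networks look in the newest picture that a camera, given by its name, has taken for a name from the list of things; names that differ only in an ending like _2 or _b are one class to them, and where a whole thing is asked for, a point or a joint stands for the part that bears it (a point fixed in the world has none). Each returns a list of dicts, best first, with "score" (0 to 1); they miss things now and then, are a little off and sometimes report something else, mostly with a low value. They report only what shows in the picture. A call takes as long as a camera call. They do not tell look-alikes from the thing itself.
- env.boxes_of(camera, target): "bbox" ([left, top, right, bottom] in pixels, round what is visible of it).
- env.pinpoint(camera, target): "location" ([column, row] in pixels: a listed point, or the origin of a listed thing).
The state is a dict: "time_s": time; "qpos": joint angles; "qvel": joint speeds; "effort": joint torques, N m; "ee_pos": TCP position; "ee_rot": TCP orientation; "force": force on the tool from outside, world axes, zero at the start; "torque": the same for the moment, N m; "gripper_width": finger opening in mm; "gripper_force": force on a finger pad.
Only numpy, scipy, OpenCV 4.12 (cv2) and the standard library are available. Lean on these libraries where they do the work, as an engineer would, in place of code of your own. Each camera call takes 0.05 s, during which the arm holds its last target. There are 200 camera calls.

## Working session

There is one attempt and no reset: what is moved stays moved. The work goes in short steps, Python scripts to look and compute and a tool call to move; the robot and the scene stay as the last step left them, time stands still between calls to the robot, and variables do not carry over. Pictures are saved under pics/ and viewed, at most 10 in all, crops included, and the job is handed in when it is done.

Besides the shell and the picture viewer there is one more tool, called after ">>>" as a command line: name --argument value ..., lists and objects as JSON in quotes. arm_command: Moves the arm, as the interface text tells. Its arguments: {"type":"object","properties":{"motion":{"type":"array"},"jaw":{"type":"number"},"newtons":{"type":"number"}},"required":["motion"]}

```bash
mkdir -p pics
cat > h.py <<'E'
import numpy as np, cv2
from workcell import env
from scipy.spatial.transform import Rotation as R
def cam(name):
    m=env.camera_model(name)
    if name=="wrist":
        s=env.state(); T=np.eye(4); T[:3,:3]=R.from_euler('xyz',s["ee_rot"],degrees=True).as_matrix(); T[:3,3]=s["ee_pos"]
        T=T@np.array(m["hand_eye"]); return m,T[:3,3],T[:3,:3]
    return m,np.array(m["eye"]),np.array(m["rotation"])
def ray(c,px):
    m,e,r=c
    K=np.array([[m["fx"],0,m["cx"]],[0,m["fy"],m["cy"]],[0,0,1.]])
    u=cv2.undistortPoints(np.array([[px]],float),K,np.array([m["k1"],0,0,0.]))[0,0]
    return e,r@np.array([u[0],u[1],1.])
def atz(c,px,z):
    e,d=ray(c,px); return e+d*(z-e[2])/d[2]
def atdepth(c,px,dep):
    e,d=ray(c,px); return e+d*dep
def proj(c,p):
    m,e,r=c; q=r.T@(np.array(p,float)-e); a=q[:2]/q[2]; a=a*(1+m["k1"]*(a@a)); return a*[m["fx"],m["fy"]]+[m["cx"],m["cy"]]
E
python3 - <<'E'
from h import *
print(env.state())
for n in ["top","scene"]:
    c=cam(n); im,d=env.grab_frame(n); cv2.imwrite(f"pics/{n}1.png",im); np.save(f"{n}1.npy",d)
    print(n,c[1],c[2].round(2).tolist(),c[0]["k1"])
    for t,z in [("carousel_base",0),("opening",24),("peg0",186),("peg1",186),("peg2",186),("stair_bay",24),("stair",24),("deck",0),("deck_gap",0),("tall_bottle",0),("bronze_jar",0),("stapler",0),("sanding_block",0)]:
        for r in env.pinpoint(n,t)[:3]: print(t,round(r["score"],2),np.round(r["location"]),atz(c,r["location"],z).round(0)[:2])
E
```

```text
{'time_s': 0.0, 'qpos': array([ 7.40262790e+01,  1.83495006e+01,  8.97058557e+01, -1.36174568e-03,
        7.20404462e+01, -1.14339145e+00]), 'qvel': array([ 0.11713926, -0.02900071,  0.07323229, -0.00384225, -0.13533644,
        0.062028  ]), 'effort': array([ 3.08652190e-03, -4.12452614e+01, -2.31975532e+01,  7.29665207e-02,
        4.57868027e-02, -1.59408901e-04]), 'ee_pos': array([147.01931028, 555.36604632, 201.84545152]), 'ee_rot': array([-1.79904191e+02, -6.17269924e-04,  1.65170091e+02]), 'force': array([-0.31771542, -0.31521228, -0.28786362]), 'torque': array([-0.0205446 , -0.00106985,  0.02417377]), 'gripper_force': 0.0, 'gripper_width': 91.332366195212}
top [-389.75332117 -159.98657879 1989.81312427] [-153.66, -0.49, -94.94] -0.12860391042399258Traceback (most recent call last):
  File "<stdin>", line 7, in <module>
  File "h.py", line 16, in atz
    e,d=ray(c,px); return e+d*(z-e[2])/d[2]
                                       ~^^^
IndexError: invalid index to scalar variable.
```

```bash
sed -i 's/np.array(m\["rotation"\])$/R.from_euler("xyz",m["rotation"],degrees=True).as_matrix()/' h.py
python3 - <<'E'
from h import *
for n in ["top","scene"]:
    c=cam(n); im,d=env.grab_frame(n); cv2.imwrite(f"pics/{n}1.png",im); np.save(f"{n}1.npy",d)
    print(n,c[1],c[2].round(2).tolist())
    for t,z in [("carousel_base",0),("opening",24),("peg0",186),("peg1",186),("peg2",186),("stair_bay",24),("stair",24),("deck",0),("deck_gap",0),("tall_bottle",0),("bronze_jar",0)]:
        for r in env.pinpoint(n,t)[:3]: print(t,round(r["score"],2),np.round(r["location"]),atz(c,r["location"],z).round(0)[:2])
E
```

```text
top [-389.75332117 -159.98657879 1989.81312427] [[-0.09, -0.89, 0.44], [-1.0, 0.07, -0.05], [0.01, -0.44, -0.9]]
carousel_base 0.67 [229. 237.] [591.  87.]
opening 0.59 [230. 260.] [484.  83.]
opening 0.48 [225. 203.] [724.  98.]
peg0 0.97 [207. 220.] [569. 141.]
peg0 0.94 [224. 202.] [637.  81.]
peg0 0.76 [230. 224.] [548.  60.]
peg1 0.97 [207. 220.] [569. 141.]
peg1 0.94 [224. 202.] [637.  81.]
peg1 0.76 [230. 224.] [548.  60.]
peg2 0.97 [207. 220.] [569. 141.]
peg2 0.94 [224. 202.] [637.  81.]
peg2 0.76 [230. 224.] [548.  60.]
stair_bay 0.69 [253. 223.] [627.  -6.]
stair_bay 0.6 [369. 268.] [ 411. -420.]
stair_bay 0.22 [349. 289.] [ 335. -340.]
stair 0.59 [257. 226.] [614. -22.]
deck 0.98 [463. 269.] [ 386. -771.]
deck 0.62 [346. 234.] [ 563. -352.]
deck 0.4 [252. 226.] [630.  -1.]
deck_gap 0.75 [337. 234.] [ 570. -320.]
tall_bottle 0.43 [302. 234.] [ 580. -188.]
bronze_jar 0.49 [370. 266.] [ 427. -429.]
bronze_jar 0.41 [224. 239.] [581. 106.]
scene [-514.6390413  -797.74166388 1291.26981052] [[0.45, -0.62, 0.64], [-0.89, -0.32, 0.32], [0.01, -0.72, -0.7]]
carousel_base 0.21 [264. 229.] [655.   3.]
opening 0.87 [221. 250.] [476.  63.]
peg0 0.89 [234. 187.] [620.  87.]
peg0 0.64 [215. 191.] [574. 133.]
peg0 0.63 [231. 200.] [561.  59.]
peg1 0.89 [234. 187.] [620.  87.]
peg1 0.64 [215. 191.] [574. 133.]
peg1 0.63 [231. 200.] [561.  59.]
peg2 0.89 [234. 187.] [620.  87.]
peg2 0.64 [215. 191.] [574. 133.]
peg2 0.63 [231. 200.] [561.  59.]
stair_bay 0.94 [257. 226.] [636.  16.]
stair 0.68 [260. 231.] [619.  -5.]
deck 0.8 [450. 368.] [ 392. -773.]
deck_gap 0.7 [449. 378.] [ 361. -779.]
deck_gap 0.38 [259. 229.] [646.  19.]
tall_bottle 0.68 [306. 257.] [ 598. -200.]
bronze_jar 0.54 [343. 318.] [ 419. -426.]
```

View pics/top1.png

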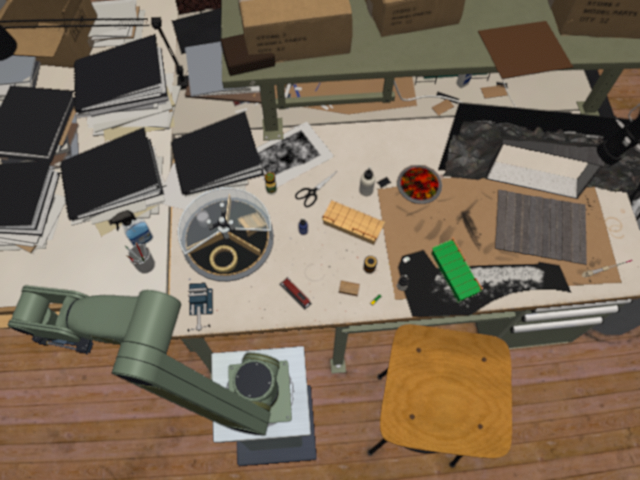

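View pics/scene1.png

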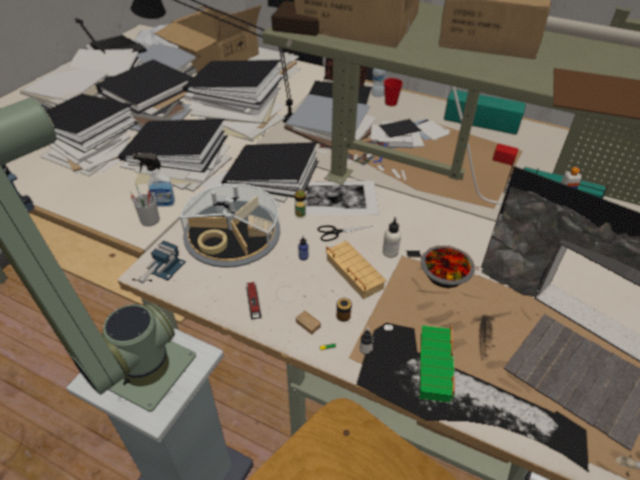

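The wooden deck, which fits the description, is at top px (352,222). The green look-alike at (456,270) is not meant. The carousel is at (226,235), with the stair to its right at (250,222), so it must turn about -105° (clockwise). Next I move over the carousel.

>>> arm_command --motion '[{"offset":[0,0,-0.04],"spin":0},{"offset":[-0.035,-0.022,-0.03],"spin":0},{"offset":[-0.035,-0.022,-0.03],"spin":0},{"offset":[-0.035,-0.022,-0.03],"spin":0},{"offset":[-0.035,-0.022,-0.03],"spin":0}]'

```text
time_s: 1.92
ee_pos: [260.7, 433.9, 363.7]
ee_rot: [180.0, 0.0, 165.2]
force: [0.3, 0.8, -0.6]
gripper_width: 91.1
gripper_force: 0.0
```

>>> arm_command --motion '[{"offset":[-0.045,-0.028,-0.01],"spin":0},{"offset":[-0.045,-0.028,-0.01],"spin":0},{"offset":[-0.045,-0.028,-0.01],"spin":0},{"offset":[-0.045,-0.028,-0.01],"spin":0},{"offset":[-0.045,-0.028,0],"spin":0}]'

```text
time_s: 2.55
ee_pos: [442.9, 240.8, 403.7]
ee_rot: [179.9, 0.1, 165.2]
force: [0.2, -0.7, -0.9]
gripper_width: 91.2
gripper_force: 0.0
```

>>> arm_command --motion '[{"offset":[-0.045,-0.028,0],"spin":0},{"offset":[-0.045,-0.028,0],"spin":0},{"offset":[0,0,0],"spin":0.18},{"offset":[0,0,0],"spin":0.18},{"offset":[0,0,0],"spin":0.18}]'

```text
time_s: 3.18
ee_pos: [514.5, 164.6, 402.6]
ee_rot: [-180.0, -0.0, 133.9]
force: [-0.5, -0.8, -0.2]
gripper_width: 91.0
gripper_force: 0.0
```

>>> arm_command --motion '[{"offset":[0,0,0],"spin":0.18},{"offset":[0,0,0],"spin":0.18},{"offset":[0,0,0],"spin":0.1},{"offset":[0,0,0],"spin":0}]'

```text
time_s: 3.68
ee_pos: [514.3, 164.9, 402.6]
ee_rot: [-180.0, -0.0, 107.9]
force: [0.3, -0.8, 0.6]
gripper_width: 91.1
gripper_force: 0.0
```

Run:
```python
from h import *
c=cam("wrist"); im,d=env.grab_frame("wrist"); cv2.imwrite("pics/w1.png",im)
print(c[1],c[2].round(2).tolist())
for t,z in [("carousel_base",0),("opening",24),("peg0",186),("stair",24),("stair_top",72),("stair_bay",24)]:
    for r in env.pinpoint("wrist",t)[:3]: print(t,round(r["score"],2),np.round(r["location"]),atz(c,r["location"],z).round(0)[:2])
```

```text
[490.04032239 237.30003429 583.30930848] [[0.95, 0.3, 0.08], [0.31, -0.91, -0.26], [0.0, 0.28, -0.96]]
carousel_base 0.7 [349. 234.] [581.  93.]
peg0 0.91 [402. 298.] [631.  88.]
peg0 0.68 [333. 302.] [560.  60.]
peg0 0.56 [362. 241.] [567. 136.]
```

View pics/w1.png

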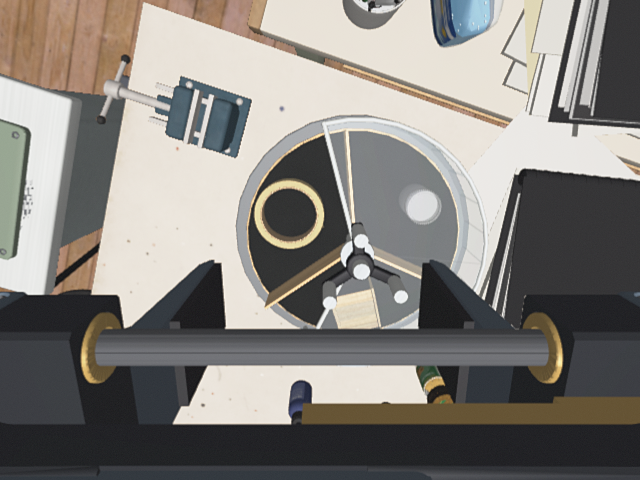

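The wrist picture shows the handle pegs at px (402,298), (333,302) and (362,241), and the carousel centre near (586,95). The tape is in the opening at (289,214), the stair is under the cover at (355,310) and the jar is at (422,206). I'll cage the peg at (567,136).

>>> arm_command --motion '[{"offset":[0,0,0],"spin":-0.09},{"offset":[-0.024,0.018,0.02],"spin":0},{"offset":[-0.023,0.019,0.04],"spin":0},{"offset":[0,0,0.05],"spin":0},{"offset":[0,0,0.05],"spin":0}]' --jaw 0.06 --newtons 10

```text
time_s: 4.65
ee_pos: [567.0, 135.8, 241.0]
ee_rot: [180.0, -0.0, 113.0]
force: [1.5, -0.4, -0.1]
gripper_width: 59.9
gripper_force: 0.0
```

>>> arm_command --motion '[{"offset":[0,0,0.04],"spin":0},{"offset":[0,0,0.02],"spin":0},{"offset":[0,0,0.017],"spin":0},{"offset":[0,0,0],"spin":0}]'

```text
time_s: 5.15
ee_pos: [565.9, 135.9, 164.3]
ee_rot: [-179.8, -0.0, 113.0]
force: [0.1, -1.0, -0.3]
gripper_width: 59.7
gripper_force: 0.0
```

Run:
```python
import cv2,json,numpy as np
from h import *
from scipy.spatial.transform import Rotation as R
m=env.camera_model("wrist")
T=np.eye(4);T[:3,:3]=R.from_euler('xyz',[180,0,107.9],degrees=True).as_matrix();T[:3,3]=[514.3,164.9,402.6];T=T@np.array(m["hand_eye"])
c=(m,T[:3,3],T[:3,:3])
C=np.array([586,95])
for px,z in [((330,123),94),((326,120),94),((318,327),94),((318,327),12)]:
    p=atz(c,px,z)[:2]-C; print(px,z,p.round(0),np.hypot(*p).round(),np.degrees(np.arctan2(p[1],p[0])).round(1))
```

```text
(330, 123) 94 [-86. 143.] 167.0 120.9
(326, 120) 94 [-91. 145.] 171.0 122.2
(318, 327) 94 [ -17. -117.] 118.0 -98.3
(318, 327) 12 [  -4. -161.] 161.0 -91.4
```

>>> arm_command --motion '[{"offset":[0,0,0],"spin":0},{"offset":[0,0,0],"spin":0},{"offset":[0,0,0],"spin":0},{"offset":[0,0,0],"spin":0}]' --jaw 0.01 --newtons 8

```text
time_s: 5.65
ee_pos: [566.9, 136.2, 166.0]
ee_rot: [180.0, 0.0, 113.0]
force: [-0.3, 0.4, 0.7]
gripper_width: 22.8
gripper_force: 0.0
```

>>> arm_command --motion '[{"offset":[-0.0004,0.0056,0],"spin":0.126},{"offset":[-0.0004,0.0056,0],"spin":0.126},{"offset":[-0.0004,0.0056,0],"spin":0.126},{"offset":[-0.0004,0.0056,0],"spin":0.126}]'

```text
time_s: 6.15
ee_pos: [585.9, 139.6, 165.7]
ee_rot: [-179.6, 0.0, 83.9]
force: [-7.0, 1.5, 4.2]
gripper_width: 15.2
gripper_force: 8.0
```

>>> arm_command --motion '[{"offset":[-0.0004,0.0056,0],"spin":0.126},{"offset":[-0.0004,0.0056,0],"spin":0.126},{"offset":[-0.0004,0.0056,0],"spin":0.126},{"offset":[-0.0004,0.0056,0],"spin":0.126},{"offset":[-0.0004,0.0056,0],"spin":0.126}]'

```text
time_s: 6.78
ee_pos: [611.8, 130.1, 165.8]
ee_rot: [-179.6, 0.0, 47.8]
force: [-6.1, 5.3, 2.7]
gripper_width: 15.6
gripper_force: 8.0
```

>>> arm_command --motion '[{"offset":[-0.0004,0.0056,0],"spin":0.126},{"offset":[-0.0004,0.0056,0],"spin":0.126},{"offset":[-0.0004,0.0056,0],"spin":0.126},{"offset":[-0.0004,0.0056,0],"spin":0.126},{"offset":[-0.0004,0.0056,0],"spin":0.126}]'

```text
time_s: 7.4
ee_pos: [627.0, 107.0, 165.8]
ee_rot: [-179.6, -0.0, 11.7]
force: [-1.4, 7.4, 1.3]
gripper_width: 15.2
gripper_force: 8.0
```

>>> arm_command --motion '[{"offset":[0,0,0],"spin":0},{"offset":[0,0,0],"spin":0}]'

```text
time_s: 7.65
ee_pos: [627.7, 105.2, 165.9]
ee_rot: [-179.9, -0.1, 12.0]
force: [-0.5, 6.1, -0.1]
gripper_width: 15.2
gripper_force: 8.0
```

>>> arm_command --motion '[{"offset":[0,0,0],"spin":0},{"offset":[0,0,0],"spin":0},{"offset":[0,0,-0.03],"spin":0},{"offset":[0,0,-0.05],"spin":0},{"offset":[0,0,-0.06],"spin":0}]' --jaw 0.05

```text
time_s: 8.28
ee_pos: [626.9, 102.9, 306.0]
ee_rot: [179.9, 0.2, 12.0]
force: [1.3, -0.0, -0.1]
gripper_width: 49.7
gripper_force: 0.0
```

>>> arm_command --motion '[{"offset":[-0.02,0,-0.05],"spin":0},{"offset":[-0.02,0,-0.04],"spin":0},{"offset":[0,0,0],"spin":0}]' --jaw 0.09

```text
time_s: 8.65
ee_pos: [588.5, 94.9, 400.2]
ee_rot: [179.9, -0.5, 11.9]
force: [0.6, 0.3, 0.3]
gripper_width: 77.1
gripper_force: 0.0
```

Run:
```python
from h import *
c=cam("wrist"); im,d=env.grab_frame("wrist"); cv2.imwrite("pics/w2.png",im); np.save("w2.npy",d)
print(env.state()["ee_pos"])
for t,z in [("carousel_base",0),("opening",24),("peg0",186),("stair",24),("stair_top",72),("stair_bay",24)]:
    for r in env.pinpoint("wrist",t)[:3]: print(t,round(r["score"],2),np.round(r["location"]),atz(c,r["location"],z).round(1)[:2])
print(env.boxes_of("wrist","stair")[:1])
```

```text
[588.489714    94.95674258 397.26035906]
carousel_base 0.59 [319. 183.] [581.3  95. ]
peg0 0.95 [357. 231.] [567.6  50.6]
peg0 0.85 [321. 162.] [628.6 101.9]
peg0 0.6 [284. 225.] [558.  125.3]
stair 0.85 [319. 258.] [476.7  72.9]
stair_top 0.94 [313. 236.] [521.8  90.3]
stair_top 0.48 [319. 161.] [618.7 102.1]
[{'bbox': [289.6, 230.6, 342.7, 286.0], 'score': 0.91}]
```

View pics/w2.png

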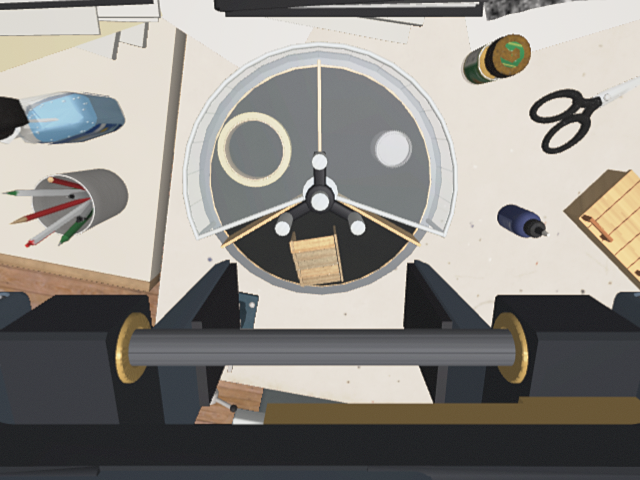

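The stair now stands in the opening at px (316,258), with its compartment centred. The tape and the jar are in the rear compartments.

```bash
cat >> h.py <<'E'
def cloud(c,d,box):
    l,t,r,b=[int(v) for v in box]; out=[]
    vs,us=np.mgrid[t:b,l:r]; vs,us=vs.ravel(),us.ravel(); z=d[vs,us]; k=z>0; vs,us,z=vs[k],us[k],z[k]
    m,e,Rm=c; K=np.array([[m["fx"],0,m["cx"]],[0,m["fy"],m["cy"]],[0,0,1.]])
    q=cv2.undistortPoints(np.stack([us,vs],1).astype(float)[:,None],K,np.array([m["k1"],0,0,0.]))[:,0]
    return e+(np.c_[q,np.ones(len(q))]*z[:,None])@Rm.T, us, vs
E
python3 - <<'E'
from h import *
c=cam("wrist"); d=np.load("w2.npy")
P,u,v=cloud(c,d,[284,228,350,292])
k=(P[:,2]>28)&(P[:,2]<80)&(np.hypot(P[:,0]-583,P[:,1]-95)>58)
Q=P[k]; print(k.sum(),np.percentile(Q[:,2],[1,50,99]))
r=cv2.minAreaRect(Q[:,:2].astype(np.float32)); print(r)
# tread slope direction
A=np.c_[Q[:,:2],np.ones(len(Q))]; g=np.linalg.lstsq(A,Q[:,2],rcond=None)[0]; print("slope dir",np.degrees(np.arctan2(g[1],g[0])))
for a in np.arange(0,30,2):
    w=np.radians(a); x=Q[:,:2]@[np.cos(w),np.sin(w)]; y=Q[:,:2]@[-np.sin(w),np.cos(w)]
    px=np.percentile(x,[1,99]); py=np.percentile(y,[1,99]); cx,cy=px.mean(),py.mean()
    print(a,np.ptp(px).round(1),np.ptp(py).round(1),(cx*np.array([np.cos(w),np.sin(w)])+cy*np.array([-np.sin(w),np.cos(w)])).round(1))
E
```

```text
1961 [28.25781304 52.52050623 65.45931605]
((477.673095703125, 76.63583374023438), (82.32157135009766, 63.8950309753418), 20.673337936401367)
slope dir 19.241430764317933
0 88.8 77.5 [478.9  78.5]
2 87.8 75.9 [478.9  78.4]
4 86.9 74.4 [478.8  78.2]
6 85.9 72.6 [478.7  78.1]
8 84.9 70.8 [478.7  78. ]
10 84.1 69.1 [478.4  77.9]
12 83.3 67.6 [478.1  77.7]
14 82.1 66.0 [478.1  77.4]
16 81.2 64.5 [477.8  77.1]
18 80.3 63.2 [477.5  76.7]
20 80.0 62.8 [477.8  76.7]
22 80.0 63.0 [478.   76.5]
24 80.6 64.1 [478.3  76.4]
26 81.4 65.5 [478.9  76.3]
28 82.6 67.5 [479.2  76.2]
```

Run:
```python
import cv2
im=cv2.imread("pics/w2.png")[215:305,265:370]; cv2.imwrite("pics/w2c.png",cv2.resize(im,None,fx=6,fy=6,interpolation=cv2.INTER_CUBIC))
```

```text
(no output)
```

View pics/w2c.png

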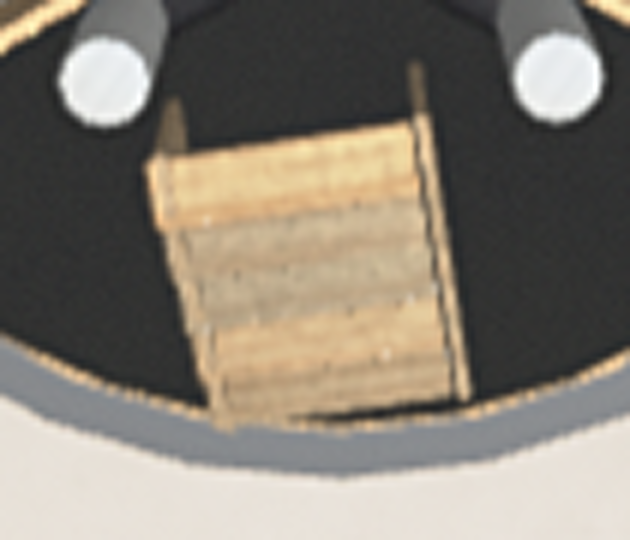

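>>> arm_command --motion '[{"offset":[0,0,0],"spin":-0.14},{"offset":[-0.035,-0.007,0],"spin":0},{"offset":[-0.035,-0.007,0.02],"spin":0},{"offset":[-0.034,-0.007,0.03],"spin":0},{"offset":[0,0,0.05],"spin":0}]' --jaw 0.0912

```text
time_s: 9.68
ee_pos: [482.6, 79.6, 296.4]
ee_rot: [179.9, -0.3, 20.0]
force: [0.9, 0.5, 0.6]
gripper_width: 91.3
gripper_force: 0.0
```

>>> arm_command --motion '[{"offset":[0,0,0.05],"spin":0},{"offset":[0,0,0.05],"spin":0},{"offset":[0,0,0.04],"spin":0},{"offset":[0,0,0],"spin":0}]'

```text
time_s: 10.18
ee_pos: [481.1, 79.4, 152.8]
ee_rot: [-179.9, 0.4, 20.0]
force: [0.6, -0.9, 0.3]
gripper_width: 91.4
gripper_force: 0.0
```

Run:
```python
from h import *
c=cam("wrist"); im,d=env.grab_frame("wrist"); cv2.imwrite("pics/w3.png",im)
print(env.state()["ee_pos"],env.state()["ee_rot"])
for t,z in [("stair",24),("stair_top",72)]:
    for r in env.pinpoint("wrist",t)[:2]: print(t,round(r["score"],2),np.round(r["location"]),atz(c,r["location"],z).round(1)[:2])
b=env.boxes_of("wrist","stair"); print(b[:1])
if b:
    l,t,r,bb=b[0]["bbox"]; P,u,v=cloud(c,d,[l-6,t-6,r+6,bb+6]); k=(P[:,2]>30)&(P[:,2]<76)&(np.hypot(P[:,0]-583,P[:,1]-95)>58); Q=P[k]
    print(k.sum(),cv2.minAreaRect(Q[:,:2].astype(np.float32)))
```

```text
[483.10845982  79.64684303 155.11443382] [-1.79969009e+02  1.35403691e-01  1.99899249e+01]
stair 0.74 [323. 220.] [482.2  77.2]
stair_top 0.9 [324. 180.] [519.1  90.1]
[{'bbox': [275.8, 168.3, 372.6, 275.8], 'score': 0.6}]
8259 ((479.86773681640625, 76.01553344726562), (84.21582794189453, 64.3551025390625), 20.71521759033203)
```

View pics/w3.png

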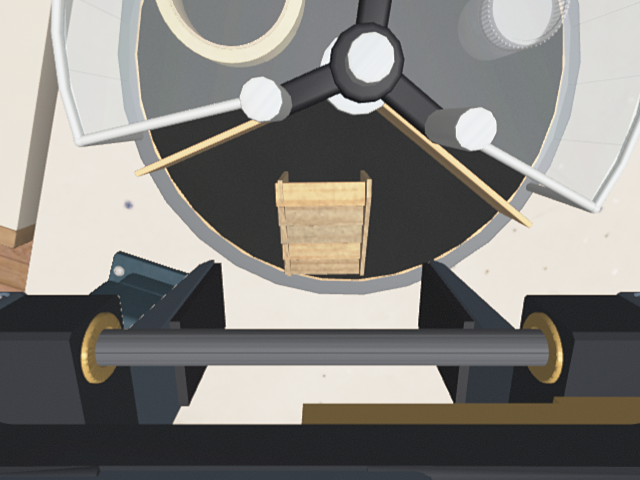

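The stair is centred between the jaws at px (323,228), yaw about 20.5°. I descend and grip it.

>>> arm_command --motion '[{"offset":[0,0.002,0.04],"spin":0},{"offset":[0,0,0.04],"spin":0},{"offset":[0,0,0.02],"spin":0},{"offset":[0,0,0.012],"spin":0},{"offset":[0,0,0],"spin":0}]'

```text
time_s: 11.0
ee_pos: [484.8, 77.9, 44.1]
ee_rot: [180.0, -0.0, 20.0]
force: [0.1, 0.4, -0.1]
gripper_width: 91.1
gripper_force: 0.0
```

>>> arm_command --motion '[{"offset":[0,0,0],"spin":0},{"offset":[0,0,0],"spin":0},{"offset":[0,0,0],"spin":0},{"offset":[0,0,0],"spin":0}]' --jaw 0.05 --newtons 10

```text
time_s: 11.5
ee_pos: [484.6, 77.9, 44.2]
ee_rot: [180.0, -0.1, 20.0]
force: [-0.7, -0.7, 3.4]
gripper_width: 63.9
gripper_force: 10.0
```

>>> arm_command --motion '[{"offset":[0,0,-0.02],"spin":0},{"offset":[0,0,-0.04],"spin":0},{"offset":[0,0,-0.06],"spin":0},{"offset":[0,0,-0.06],"spin":0},{"offset":[0,0,-0.06],"spin":0}]'

```text
time_s: 12.12
ee_pos: [483.7, 77.7, 285.5]
ee_rot: [-180.0, -0.0, 20.0]
force: [1.2, -0.3, -0.6]
gripper_width: 63.6
gripper_force: 10.0
```

Run:
```python
from h import *
for n in ["top","scene"]:
    c=cam(n); im,d=env.grab_frame(n); np.save(n+"2.npy",d)
    for t,z in [("deck",0),("deck_gap",0),("tall_bottle",0),("bronze_jar",0),("stapler",0),("sanding_block",0)]:
        for r in env.pinpoint(n,t)[:2]: print(n,t,round(r["score"],2),np.round(r["location"]),atz(c,r["location"],z).round(0)[:2])
    if n=="top": box=[315,195,392,248]; a=cv2.resize(im[165:285,280:400],(390,390),interpolation=cv2.INTER_CUBIC)
    else: box=[320,238,390,298]; b=cv2.resize(im[215:335,280:400],(390,390),interpolation=cv2.INTER_CUBIC)
    P,u,v=cloud(c,d,box)
    for zl,zh in [(25,80),(54,80)]:
        Q=P[(P[:,2]>zl)&(P[:,2]<zh)]; print(n,len(Q),np.percentile(Q[:,2],[5,50,95]).round(),cv2.minAreaRect(Q[:,:2].astype(np.float32)))
cv2.imwrite("pics/deck.png",np.hstack([a,b]))
```

```text
top deck 0.81 [346. 236.] [ 556. -352.]
top deck 0.78 [464. 272.] [ 375. -775.]
top deck_gap 0.86 [468. 272.] [ 373. -788.]
top deck_gap 0.56 [337. 233.] [ 571. -320.]
top tall_bottle 0.48 [302. 230.] [ 594. -188.]
top bronze_jar 0.57 [370. 269.] [ 416. -427.]
top stapler 0.96 [297. 294.] [ 342. -153.]
top stapler 0.41 [228. 237.] [587.  90.]
top sanding_block 0.72 [348. 292.] [ 334. -336.]
top sanding_block 0.16 [373. 268.] [ 418. -439.]
top 1350 [35. 49. 61.] ((622.137451171875, -394.2950439453125), (222.01788330078125, 151.68035888671875), 60.65943908691406)
top 281 [54. 57. 70.] ((595.5689697265625, -379.22296142578125), (219.60482788085938, 91.01728057861328), 60.270633697509766)
scene deck 0.97 [346. 280.] [ 567. -369.]
scene deck 0.75 [449. 366.] [ 397. -768.]
scene deck_gap 0.82 [340. 271.] [ 592. -332.]
scene deck_gap 0.76 [451. 378.] [ 362. -785.]
scene tall_bottle 0.59 [304. 255.] [ 603. -191.]
scene tall_bottle 0.57 [210. 176.] [829. 364.]
scene bronze_jar 0.76 [339. 318.] [ 411. -416.]
scene stapler 0.6 [250. 303.] [ 337. -139.]
scene sanding_block 0.82 [308. 324.] [ 348. -340.]
scene sanding_block 0.3 [339. 276.] [ 573. -340.]
scene 1647 [31. 49. 64.] ((642.30224609375, -404.45977783203125), (228.23086547851562, 194.67945861816406), 60.06719207763672)
scene 209 [54. 62. 74.] ((642.3858032226562, -405.7060546875), (224.59344482421875, 190.20054626464844), 59.43320846557617)
```

View pics/deck.png

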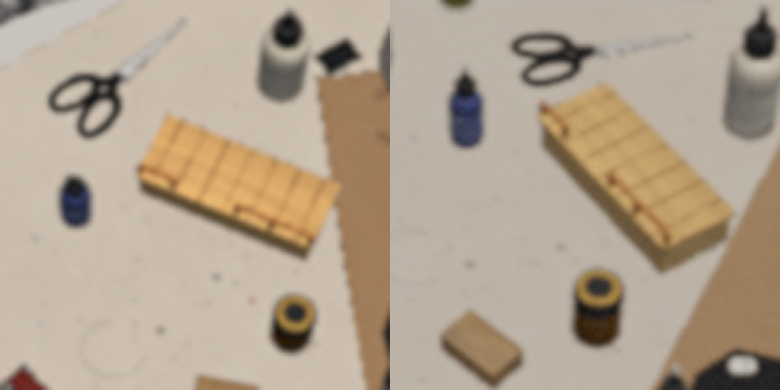

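The enlarged crop confirms the wooden deck, with its short and long rail pieces and the gap on the side facing the robot. The blue bottle and the bronze jar flank the stair's place. The deck's yaw is about -30°, so I carry the stair there.

>>> arm_command --motion '[{"offset":[-0.012,0.043,0],"spin":0},{"offset":[-0.012,0.043,0],"spin":0},{"offset":[-0.012,0.043,0],"spin":0},{"offset":[-0.012,0.043,0],"spin":0},{"offset":[-0.013,0.043,0],"spin":0}]'

```text
time_s: 13.45
ee_pos: [500.4, -146.5, 283.6]
ee_rot: [-180.0, -0.0, 20.0]
force: [0.4, -0.1, 0.3]
gripper_width: 63.7
gripper_force: 10.0
```

>>> arm_command --motion '[{"offset":[-0.013,0.044,0],"spin":0},{"offset":[-0.013,0.044,0],"spin":0},{"offset":[-0.013,0.044,0],"spin":0},{"offset":[0,0,0],"spin":0.175},{"offset":[0,0,0],"spin":0.175}]'

```text
time_s: 14.08
ee_pos: [508.7, -283.3, 283.1]
ee_rot: [-180.0, 0.0, -0.5]
force: [-1.0, -0.6, -0.7]
gripper_width: 63.8
gripper_force: 10.0
```

>>> arm_command --motion '[{"offset":[0,0,0],"spin":0.175},{"offset":[0,0,0],"spin":0.175},{"offset":[0,0,0],"spin":0.175},{"offset":[0,0,0],"spin":0},{"offset":[0,0,0],"spin":0}]'

```text
time_s: 14.7
ee_pos: [508.8, -282.5, 283.5]
ee_rot: [-180.0, 0.0, -30.0]
force: [0.4, 0.1, -0.8]
gripper_width: 64.1
gripper_force: 10.0
```

Run:
```python
from h import *
c=cam("wrist"); im,d=env.grab_frame("wrist"); cv2.imwrite("pics/w4.png",im); np.save("w4.npy",d)
s=env.state(); np.save("w4pose.npy",np.r_[s["ee_pos"],s["ee_rot"]]); print(s["ee_pos"],s["ee_rot"],c[0]["fx"])
for t,z in [("deck",0),("deck_gap",0),("deck_gap",48),("tall_bottle",0),("bronze_jar",0)]:
    for r in env.pinpoint("wrist",t)[:2]: print(t,z,round(r["score"],2),np.round(r["location"]),atz(c,r["location"],z).round(1)[:2])
for r in env.pinpoint("wrist","stair_top")[:1]: print("stair_top",r, atdepth(c,r["location"],d[int(r["location"][1])+2,int(r["location"][0])]))
```

```text
[ 508.82279793 -282.43892308  283.52592389] [-1.79994738e+02  8.49232051e-03 -3.00342379e+01] 398.25335588395853
deck 0 0.69 [360. 116.] [ 559.  -363.4]
tall_bottle 0 0.9 [217. 165.] [ 594.2 -194.8]
bronze_jar 0 0.57 [462. 200.] [ 415.2 -421.9]
stair_top {'location': [317.9, 226.8], 'score': 0.77} [ 471.77869315 -257.94903478   -1.15995939]
```

View pics/w4.png

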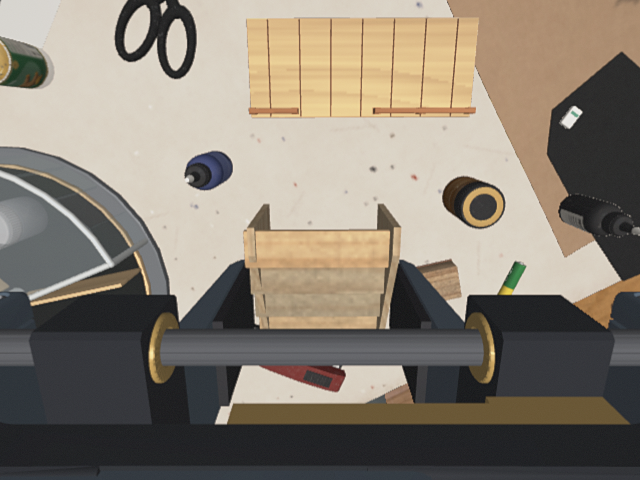

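```bash
cat > meas.py <<'E'
from h import *
im=cv2.imread("pics/w4.png"); s=np.load("w4pose.npy"); d=np.load("w4.npy")
m=env.camera_model("wrist"); T=np.eye(4);T[:3,:3]=R.from_euler('xyz',s[3:],degrees=True).as_matrix();T[:3,3]=s[:3];T=T@np.array(m["hand_eye"]); c=(m,T[:3,3],T[:3,:3])
Rt=R.from_euler('xyz',s[3:],degrees=True).as_matrix()
tool=lambda p: Rt.T@(p-s[:3])
g=cv2.GaussianBlur(im,(3,3),0).astype(float)
def edge(cols,r0,r1):
    pts=[]
    for u in cols:
        gr=np.abs(np.diff(g[r0:r1,u],axis=0)).sum(1); pts.append((u,r0+gr.argmax()+.5))
    pts=np.array(pts); return pts
E
python3 - <<'E'
from meas import *
e=edge(range(303,370,6),110,124); print(e[:,1]); 
row=np.median(e[:,1])
A,B=[tool(atz(c,p,48)) for p in ((252,np.polyval(np.polyfit(e[:,0],e[:,1],1),252)),(472,np.polyval(np.polyfit(e[:,0],e[:,1],1),472)))]
print("edge tool",A.round(1),B.round(1))
L=im.astype(int)
print("rail row", [(u,L[109:112,u].mean(0).round().tolist()) for u in list(range(294,305))+list(range(368,379))])
print("deck ends", [tool(atz(c,p,48)).round(1) for p in ((248.5,117),(476,116))])
print("rail ends z66/57", [tool(atz(c,p,z)).round(1) for z in (66,57) for p in ((299,110),(373,110))])
print("depth z at deck",[atdepth(c,p,d[p[1],p[0]])[2].round(1) for p in ((335,90),(335,60),(335,160),(322,245))])
for p in ((245,231),(400,228),(245,266),(397,266)): print("stair",p,tool(atz(c,p,s[2]+27.8)).round(1))
cv2.imwrite("pics/w4c.png",cv2.resize(im[95:275,235:412],None,fx=3.3,fy=3.3,interpolation=cv2.INTER_CUBIC))
E
```

```text
[117.5 117.5 117.5 117.5 117.5 117.5 117.5 117.5 117.5 117.5 117.5 117.5]
edge tool [ 82.  -68.  235.5] [ 81.9 152.5 235.5]
rail row [(294, [87.0, 124.0, 184.0]), (295, [88.0, 125.0, 185.0]), (296, [86.0, 123.0, 182.0]), (297, [64.0, 92.0, 137.0]), (298, [87.0, 120.0, 152.0]), (299, [150.0, 206.0, 240.0]), (300, [82.0, 110.0, 145.0]), (301, [114.0, 156.0, 196.0]), (302, [152.0, 210.0, 238.0]), (303, [151.0, 209.0, 235.0]), (304, [151.0, 207.0, 234.0]), (368, [151.0, 208.0, 234.0]), (369, [151.0, 208.0, 234.0]), (370, [152.0, 209.0, 235.0]), (371, [152.0, 210.0, 239.0]), (372, [123.0, 170.0, 210.0]), (373, [46.0, 64.0, 86.0]), (374, [36.0, 50.0, 77.0]), (375, [77.0, 110.0, 162.0]), (376, [90.0, 129.0, 188.0]), (377, [88.0, 127.0, 186.0]), (378, [89.0, 127.0, 186.0])]
deck ends [array([ 82.4, -71.4, 235.5]), array([ 83.3, 156.3, 235.5])]
rail ends z66/57 [array([ 88.7, -19.8, 217.5]), array([ 88.6,  50.8, 217.5]), array([ 88.9, -20.3, 226.5]), array([ 88.9,  51.9, 226.5])]
depth z at deck [np.float64(46.5), np.float64(48.1), np.float64(-1.3), np.float64(307.8)]
stair (245, 231) [ 36.4 -28.9 -27.8]
stair (400, 228) [ 37.6  32.7 -27.8]
stair (245, 266) [ 21.6 -29.7 -27.8]
stair (397, 266) [ 21.5  32.4 -27.8]
```

View pics/w4c.png

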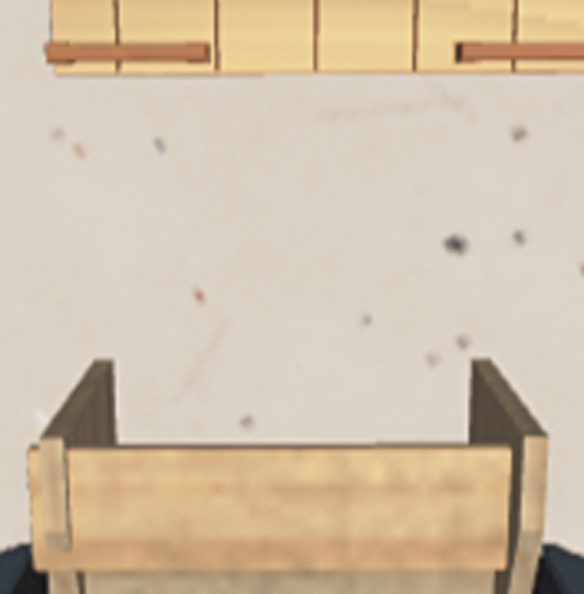

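The wrist view shows the deck edge level at row 117, parallel to the stair. The rail gap lies between px 298.6 and 375, and the stair's high end is at row about 229. That leaves about 44 mm to go forward and about 14 mm sideways. I'll lower part-way and look again.

>>> arm_command --motion '[{"offset":[0.006,0.007,0.03],"spin":0},{"offset":[0.006,0.007,0.05],"spin":0},{"offset":[0.006,0,0.05],"spin":0},{"offset":[0.006,0,0.05],"spin":0},{"offset":[0,0,0.04],"spin":0}]'

```text
time_s: 15.68
ee_pos: [522.3, -306.5, 61.5]
ee_rot: [-180.0, 0.1, -30.1]
force: [-0.7, -0.8, -0.1]
gripper_width: 63.4
gripper_force: 10.0
```

>>> arm_command --motion '[{"offset":[0,0,0.02],"spin":0},{"offset":[0,0,0.012],"spin":0},{"offset":[0,0,0],"spin":0},{"offset":[0,0,0],"spin":0}]'

```text
time_s: 16.18
ee_pos: [523.3, -307.1, 32.7]
ee_rot: [-180.0, -0.1, -30.1]
force: [0.6, 0.1, 0.9]
gripper_width: 64.0
gripper_force: 10.0
```

Run:
```python
from h import *
im,d=env.grab_frame("wrist"); cv2.imwrite("pics/w5.png",im); np.save("w5.npy",d)
s=env.state(); np.save("w5pose.npy",np.r_[s["ee_pos"],s["ee_rot"]]); print(s["ee_pos"],s["ee_rot"],s["force"])
cv2.imwrite("pics/w5c.png",cv2.resize(im[20:320,160:560],None,fx=2,fy=2,interpolation=cv2.INTER_CUBIC))
```

```text
[ 523.34367049 -307.0698477    32.86882142] [-1.79997345e+02 -1.39561365e-01 -3.01457295e+01] [-0.69178505 -0.07779671 -0.48516121]
```

View pics/w5c.png

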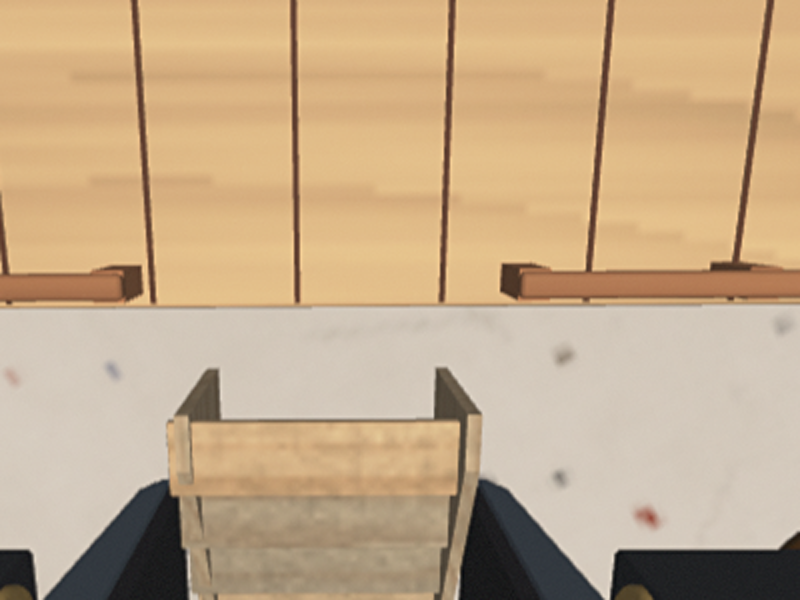

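Here the stair's high end (crop row about 418) is parallel to the deck edge (row 304). Laterally the gap centre is at crop 322 and the stair centre at about 326, so the stair is about 1 mm too far right.

Run:
```python
from h import *
s=np.load("w5pose.npy"); d=np.load("w5.npy")
m=env.camera_model("wrist"); Rt=R.from_euler('xyz',s[3:],degrees=True).as_matrix();T=np.eye(4);T[:3,:3]=Rt;T[:3,3]=s[:3];T=T@np.array(m["hand_eye"]); c=(m,T[:3,3],T[:3,:3])
t=lambda p,z: (Rt.T@(atz(c,(p[0]/2+160,p[1]/2+20),z)-s[:3])).round(1)
print(m["cx"],m["cy"])
for n,p,z in [("edgeL",(10,306),48),("edgeM",(330,305),48),("edgeR",(790,304),48),("rl",(122,285),66),("rr",(522,285),66),("sL",(174,414),60.7),("sR",(481,414),60.7),("botL",(210,369),12.7),("botR",(443,369),12.7)]: print(n,t(p,z))
print([atdepth(c,p,d[p[1],p[0]])[2].round(1) for p in ((325,120),(325,190),(325,240))])
```

```text
321.42535820978 234.98545346368346
edgeL [ 57.8 -63.2 -15. ]
edgeM [ 57.9   3.  -15. ]
edgeR [ 58.1  98.2 -15. ]
rl [ 63.8 -35.3 -33. ]
rr [ 63.8  38.  -33. ]
sL [ 38.  -28.  -27.7]
sR [ 38.   32.9 -27.7]
botL [ 37.3 -27.4  20.3]
botR [37.2 32.4 20.3]
[np.float64(47.5), np.float64(-0.6), np.float64(58.0)]
```

>>> arm_command --motion '[{"offset":[0.008,-0.001,0],"spin":0},{"offset":[0.006,0,0],"spin":0},{"offset":[0.004,0,0.004],"spin":0},{"offset":[0,0,0.004],"spin":0},{"offset":[0,0,0.003],"spin":0}]'

```text
time_s: 16.85
ee_pos: [538.2, -314.6, 20.1]
ee_rot: [-180.0, 0.1, -30.1]
force: [-2.5, 1.4, 13.1]
gripper_width: 63.8
gripper_force: 10.0
```

>>> arm_command --motion '[{"offset":[0,0,0.001],"spin":0},{"offset":[0,0,0],"spin":0},{"offset":[0,0,0],"spin":0}]'

```text
time_s: 17.23
ee_pos: [538.3, -314.6, 20.2]
ee_rot: [-180.0, 0.0, -30.1]
force: [-2.4, 1.5, 6.7]
gripper_width: 63.7
gripper_force: 10.0
```

Run:
```python
from h import *
im,d=env.grab_frame("wrist"); cv2.imwrite("pics/w6.png",im)
s=env.state(); np.save("w6pose.npy",np.r_[s["ee_pos"],s["ee_rot"]]); print(s["ee_pos"],s["ee_rot"],s["force"])
cv2.imwrite("pics/w6c.png",cv2.resize(im[120:320,190:460],None,fx=2.9,fy=2.9,interpolation=cv2.INTER_CUBIC))
```

```text
[ 538.24366994 -314.56372427   20.20844692] [-1.79992314e+02  2.65325665e-02 -3.01513422e+01] [-1.98744673  1.43141858  5.17881504]
```

View pics/w6c.png

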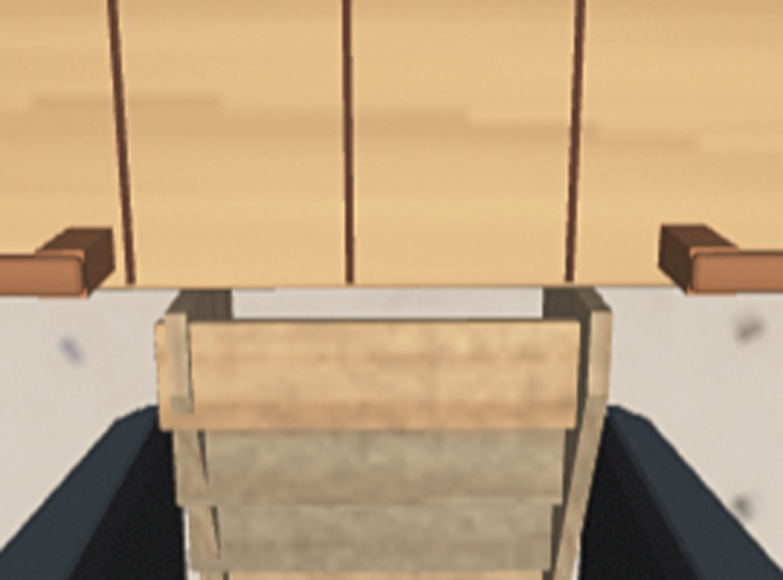

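The gap left is about 3 mm (crop row 310 against 287), and the centring is within 0.5 mm. I'll ease the bench pressure, advance, then push gently with a light grip.

>>> arm_command --motion '[{"offset":[0,0,-0.0005],"spin":0},{"offset":[0.001,0,0],"spin":0},{"offset":[0.001,0,0],"spin":0},{"offset":[0,0,0],"spin":0}]' --newtons 4

```text
time_s: 17.77
ee_pos: [540.3, -315.7, 20.0]
ee_rot: [-180.0, 0.0, -30.1]
force: [-2.4, 1.6, 3.9]
gripper_width: 63.6
gripper_force: 4.0
```

>>> arm_command --motion '[{"offset":[0.0005,0,0],"spin":0},{"offset":[0.0005,0,0],"spin":0},{"offset":[0,0,0],"spin":0}]'

```text
time_s: 18.15
ee_pos: [541.2, -316.3, 20.0]
ee_rot: [-180.0, 0.0, -30.1]
force: [-1.4, 1.4, 4.0]
gripper_width: 63.8
gripper_force: 4.0
```

I've passed the picture budget by one, so from here I check with numbers only.

```bash
cat > chk.py <<'E'
from h import *
im,d=env.grab_frame("wrist"); s=env.state()
print(s["ee_pos"].round(1),s["force"].round(1))
def prof(im,u): 
    return im[200:245,u-3:u+4].mean(1).round().astype(int)
for f,i in (("w6",cv2.imread("pics/w6.png")),("now",im)):
    for u in (255,265,320,383,391): 
        print(f,u,[f"{p[0]}/{p[2]}" for p in prof(i,u)[8:34]])
cv2.imwrite("pics/now.png",im)
E
python3 chk.py
```

```text
[ 541.2 -316.3   20. ] [-2.3  0.7  3.2]
w6 255 ['140/228', '140/228', '140/229', '141/229', '141/229', '141/229', '142/230', '142/230', '141/230', '142/232', '131/224', '95/158', '66/93', '68/95', '68/96', '67/96', '68/97', '70/98', '71/99', '73/102', '85/120', '92/130', '95/139', '113/171', '130/199', '134/204']
w6 265 ['140/228', '140/228', '140/228', '141/229', '141/229', '141/230', '142/230', '142/230', '142/230', '142/231', '129/222', '91/153', '59/83', '63/88', '65/91', '65/93', '66/93', '65/92', '66/93', '65/93', '65/91', '64/92', '73/111', '102/163', '129/208', '136/218']
w6 320 ['140/228', '140/229', '141/229', '141/229', '142/229', '142/230', '141/229', '141/229', '140/228', '133/223', '119/205', '157/199', '188/210', '186/209', '183/208', '183/208', '184/209', '185/210', '187/212', '190/214', '192/216', '153/177', '91/130', '107/176', '132/215', '135/218']
w6 383 ['116/194', '114/191', '114/191', '114/192', '115/192', '116/193', '112/189', '108/184', '110/186', '119/203', '103/172', '69/105', '57/79', '59/81', '59/82', '60/83', '59/82', '60/83', '59/81', '58/81', '57/79', 
[... 1074 characters left out ...]
230', '141/229', '140/229', '140/229', '127/218', '132/183', '170/192', '189/211', '144/168', '84/130', '116/189', '136/220']
now 383 ['115/191', '115/191', '115/191', '114/192', '114/193', '112/189', '109/185', '109/185', '109/185', '110/186', '110/188', '111/189', '109/185', '107/181', '106/180', '105/180', '106/182', '114/195', '121/206', '96/158', '58/82', '55/76', '70/105', '98/155', '132/213', '147/229']
now 391 ['139/227', '139/227', '138/227', '137/227', '139/229', '141/230', '141/230', '140/229', '140/229', '140/229', '140/229', '140/229', '140/229', '140/229', '140/229', '138/228', '138/227', '135/226', '125/214', '94/155', '65/93', '67/93', '74/105', '84/123', '96/144', '101/151']
```

>>> arm_command --motion '[{"offset":[0.0004,0,-0.0003],"spin":0},{"offset":[0,0,0],"spin":0}]' --newtons 3

```text
time_s: 18.45
ee_pos: [541.3, -316.3, 20.0]
ee_rot: [-180.0, 0.0, -30.1]
force: [-2.0, 0.4, 0.6]
gripper_width: 64.2
gripper_force: 3.0
```

>>> arm_command --motion '[{"offset":[0.0004,0,0],"spin":0},{"offset":[0,0,0],"spin":0}]'

```text
time_s: 18.7
ee_pos: [541.4, -316.4, 20.0]
ee_rot: [-180.0, 0.1, -30.1]
force: [-2.8, 1.3, 1.1]
gripper_width: 63.8
gripper_force: 3.0
```

```bash
python3 chk.py | grep -v w6
```

```text
[ 541.4 -316.4   20. ] [-3.2  0.2  0. ]
now 255 ['138/226', '138/226', '138/226', '138/226', '139/227', '139/228', '139/228', '139/228', '140/228', '140/228', '140/228', '141/228', '140/229', '142/229', '141/230', '141/230', '142/230', '142/230', '142/232', '131/224', '95/159', '78/111', '90/127', '94/138', '112/170', '129/198']
now 265 ['138/226', '138/226', '138/226', '139/227', '139/227', '139/227', '140/228', '139/228', '140/228', '141/228', '140/228', '140/228', '141/229', '141/229', '142/230', '141/230', '142/229', '141/230', '143/232', '131/224', '93/155', '58/82', '63/89', '72/111', '102/163', '129/208']
now 320 ['140/227', '139/227', '140/227', '139/228', '139/228', '139/228', '139/227', '140/228', '140/228', '140/228', '140/228', '140/228', '141/229', '141/229', '142/230', '141/230', '140/228', '140/229', '135/225', '122/211', '157/201', '188/210', '151/173', '90/129', '107/176', '132/215']
now 383 ['115/192', '115/192', '114/191', '114/192', '114/193', '112/189', '109/185', '109/185', '109/185', '109/186', '111/188', '111/188', '109/185', '107/181', '107/181', '106/181', '106/181', '108/185', '119/204', '105/176', '70/108', '56/76', '65/97', '86/133', '127/202', '147/230']
now 391 ['138/227', '139/227', '138/227', '138/227', '139/229', '141/230', '141/230', '140/229', '140/229', '140/229', '140/229', '140/229', '140/229', '140/229', '140/229', '139/229', '139/228', '139/229', '132/223', '101/170', '70/105', '70/95', '75/105', '80/117', '92/138', '100/150']
```

A 3 N reaction with almost no bench load shows the stair touching the deck. I release it and lift.

>>> arm_command --motion '[{"offset":[0,0,0],"spin":0},{"offset":[0,0,0],"spin":0},{"offset":[0,0,0],"spin":0}]' --jaw 0.082

```text
time_s: 19.12
ee_pos: [542.5, -317.0, 20.7]
ee_rot: [-180.0, -0.1, -30.1]
force: [-0.1, -0.3, -0.4]
gripper_width: 81.8
gripper_force: 0.0
```

>>> arm_command --motion '[{"offset":[0,0,-0.02],"spin":0},{"offset":[0,0,-0.04],"spin":0},{"offset":[0,0,-0.06],"spin":0},{"offset":[0,0,-0.06],"spin":0},{"offset":[-0.03,0,-0.05],"spin":0}]'

```text
time_s: 19.75
ee_pos: [517.2, -302.4, 252.8]
ee_rot: [-180.0, -0.2, -30.2]
force: [0.2, 0.5, 0.3]
gripper_width: 82.2
gripper_force: 0.0
```

>>> arm_command --motion '[{"offset":[-0.03,0,0],"spin":0},{"offset":[0,0,0],"spin":0},{"offset":[0,0,0],"spin":0}]'

```text
time_s: 20.12
ee_pos: [490.5, -286.9, 250.2]
ee_rot: [-180.0, -0.0, -30.2]
force: [0.0, -0.4, 0.1]
gripper_width: 82.2
gripper_force: 0.0
```

Run:
```python
from h import *
c=cam("wrist"); im,d=env.grab_frame("wrist"); cv2.imwrite("pics/fin.png",im)
s=env.state(); print(s["ee_pos"].round(1),s["ee_rot"].round(2),s["force"].round(1))
Rt=R.from_euler('xyz',s["ee_rot"],degrees=True).as_matrix()
for t,z in [("deck",0),("deck_gap",0),("stair",0),("stair_top",48),("tall_bottle",0),("bronze_jar",0)]:
    for r in env.pinpoint("wrist",t)[:1]: p=atz(c,r["location"],z); print(t,round(r["score"],2),np.round(r["location"]),p.round(1)[:2],(Rt.T@(p-s["ee_pos"])).round(1)[:2])
b=env.boxes_of("wrist","stair")[0]["bbox"]; bd=env.boxes_of("wrist","deck")[0]["bbox"]; print(b,bd)
P,u,v=cloud(c,d,[0,0,640,260]); Q=(P-s["ee_pos"])@Rt
k=(P[:,2]>35)&(P[:,2]<80)
H=Q[k]; edge=H[(H[:,0]>0)]
# height map around the join, in tool frame
for x in range(20,125,6):
    row=[]
    for y in range(-60,64,8):
        w=(abs(Q[:,0]-x)<3)&(abs(Q[:,1]-y)<4); row.append("%4d"%np.median(P[w,2]) if w.sum()>3 else "   .")
    print(x,"".join(row))
```

```text
[ 490.6 -286.9  249.8] [-1.7999e+02  1.0000e-02 -3.0150e+01] [ 0.1  0.1 -0.4]
deck 0.59 [347. 102.] [ 561.2 -359.8] [97.7 27.6]
stair_top 0.58 [319. 102.] [ 573.7 -334.2] [95.6 -0.9]
tall_bottle 0.77 [195. 158.] [ 592.9 -192.7] [  41.2 -132.8]
bronze_jar 0.8 [464. 194.] [ 413.8 -423.9] [  2.4 157. ]
[286.4, 103.2, 359.2, 184.9] [225.4, 0.0, 479.8, 101.3]
20   -1  -1  -1  -1   8   8   8   8   8   8   8   8  -1  -1  -1  -1
26   -1  -1  -1  -1  11   8   8   8   9   8   8   8  -1  -1  -1  -1
32   -1  -1  -1  -1  17  17  17  17  17  17  17  17  -1  -1  -1  -1
38   -1  -1  -1  -1  18  17  17  17  17  17  17  17   0  -1  -1  -2
44   -1  -1  -1  -2  22  18  17  17  17  17  17  17  -1  -1  -1  -1
50   -2  -1  -1  -1  27  26  26  26  26  26  26  26  -1  -1  -1  -1
56   -1  -1  -1  -1  29  26  26  26  26  26  26  26   0  -1  -1  -1
62   -1  -1  -1  -1  34  34  30  33  34  27  28  33  -1  -1  -1  -1
68   -1  -1  -1  -1  36  35  35  35  35  35  35  35   0  -2  -1  -1
74   -1  -1  -1  -1  39  35  35  35  35  35  35  35   0  -1  -1  -1
80   -1  -2  -1  -1  44  44  44  44  44  44  44  43   0  -1  -1  -1
86   -1  -1  -1  -1  45  44  44  44  44  44  44  44  22  -1  -1  -1
92   -1  -1  -1  -1  45  44  44  44  44  44  44  44  45  -1  -1  -1
98   46  46  46  46  46  45  45  46  45  46  45  45  46  46  46  46
104   64  64  64  59  46  46  46  46  46  46  46  46  47  64  64  64
110   46  46  46  46  46  46  46  46  46  46  46  46  46  46  46  46
116   46  46  46  46  46  46  46  46  46  46  46  46  46  46  46  46
122   46  46  46  46  46  46  46  46  46  46  46  46  46  46  46  46
```

Run:
```python
from h import *
im=cv2.imread("pics/fin.png").astype(int); c=cam("wrist"); s=env.state(); Rt=R.from_euler('xyz',s["ee_rot"],degrees=True).as_matrix()
t=lambda p,z:(Rt.T@(atz(c,p,z)-s["ee_pos"])).round(1)[:2]
for u in (270,290,300,320,340,352,375): print("col",u,["%d/%d"%(im[v,u,0],im[v,u,2]) for v in range(94,112)])
# rail ends, stair side edges
def xe(v,a,b):
    r=im[v-1:v+2,a:b].mean(0); g=np.abs(np.diff(r,axis=0)).sum(1); i=g.argmax(); return a+i+.5,int(g[i])
for v in (92,93,94,95): print("rail",v,xe(v,262,300),xe(v,345,390))
L=[];Rr=[]
for v in range(108,180,6):
    L.append((v,)+xe(v,275,300)); Rr.append((v,)+xe(v,345,370))
print(L);print(Rr)
```

```text
col 270 ['80/170', '70/152', '77/143', '122/204', '144/231', '144/230', '141/230', '119/192', '154/180', '185/207', '185/208', '183/208', '182/206', '183/206', '182/206', '183/207', '182/206', '182/205']
col 290 ['140/226', '141/226', '142/227', '142/227', '144/229', '145/230', '138/227', '115/188', '116/172', '135/196', '130/194', '129/190', '126/185', '126/184', '127/186', '130/191', '131/193', '131/194']
col 300 ['141/226', '140/226', '142/226', '142/227', '143/228', '143/230', '135/225', '111/175', '149/169', '169/190', '143/199', '128/211', '128/207', '132/211', '133/215', '129/210', '127/209', '130/211']
col 320 ['142/226', '141/226', '143/227', '143/228', '144/229', '144/230', '132/221', '120/177', '160/179', '180/208', '150/208', '129/210', '132/212', '133/212', '127/205', '119/196', '121/199', '128/206']
col 340 ['141/226', '140/225', '140/226', '141/226', '142/227', '141/227', '127/218', '115/169', '157/175', '166/196', '138/201', '133/213', '137/215', '136/214', '133/212', '132/213', '134/215', '134/215']
col 352 ['144/229', '142/229', '142/228', '142/228', '144/230', '141
[... 600 characters left out ...]
oat64(286.5), 52), (120, np.float64(286.5), 100), (126, np.float64(287.5), 131), (132, np.float64(287.5), 85), (138, np.float64(288.5), 122), (144, np.float64(288.5), 114), (150, np.float64(289.5), 172), (156, np.float64(289.5), 164), (162, np.float64(290.5), 126), (168, np.float64(290.5), 130), (174, np.float64(291.5), 194)]
[(108, np.float64(351.5), 275), (114, np.float64(351.5), 248), (120, np.float64(351.5), 211), (126, np.float64(350.5), 221), (132, np.float64(350.5), 246), (138, np.float64(351.5), 160), (144, np.float64(349.5), 184), (150, np.float64(349.5), 176), (156, np.float64(350.5), 186), (162, np.float64(348.5), 190), (168, np.float64(348.5), 168), (174, np.float64(349.5), 181)]
```

Run:
```python
from h import *
im=cv2.imread("pics/fin.png").astype(int); c=cam("wrist"); s=env.state(); Rt=R.from_euler('xyz',s["ee_rot"],degrees=True).as_matrix()
t=lambda p,z:(Rt.T@(atz(c,p,z)-s["ee_pos"])).round(1)[:2]
for v in (104,108,112): print(v,["%d/%d"%(im[v,u,0],im[v,u,2]) for u in range(280,296)],["%d/%d"%(im[v,u,0],im[v,u,2]) for u in range(348,364)])
print([ "%d:%d/%d"%(u,im[93,u,0],im[93,u,2]) for u in list(range(276,286))+list(range(358,370))])
for v in range(100,106): print(v,["%d/%d"%(im[v,u,0],im[v,u,2]) for u in range(352,360)])
print(t((278,93),66),t((365,93),66),t((286.5,104),48),t((357.5,104),48))
```

```text
104 ['183/208', '185/208', '185/208', '187/209', '186/208', '187/209', '185/209', '164/210', '144/203', '139/201', '130/194', '135/195', '123/181', '107/174', '114/179', '131/191'] ['145/212', '144/213', '123/195', '112/182', '61/89', '102/142', '140/199', '128/190', '139/187', '185/207', '186/208', '183/207', '184/207', '182/208', '184/208', '183/207']
108 ['182/206', '181/205', '182/206', '183/207', '183/207', '186/208', '181/204', '126/182', '124/203', '133/200', '127/186', '127/182', '118/175', '133/216', '136/217', '136/217'] ['137/216', '131/212', '131/212', '125/205', '60/89', '99/137', '131/190', '122/181', '138/183', '183/205', '182/205', '178/201', '179/202', '179/203', '182/206', '182/206']
112 ['182/207', '181/204', '182/207', '183/206', '182/207', '183/206', '182/206', '152/204', '131/213', '133/206', '132/195', '130/189', '134/197', '133/213', '133/213', '133/212'] ['136/214', '134/213', '133/212', '128/204', '64/91', '104/144', '144/204', '131/192', '140/187', '180/202', '182/204', '179/202', '174/198', '172/197', '172/197', '172/198']
['276:84/174', '277:84/175', '278
[... 185 characters left out ...]
363:69/120', '364:39/74', '365:59/129', '366:85/181', '367:82/175', '368:85/176', '369:84/175']
100 ['128/216', '128/214', '127/213', '125/212', '125/212', '124/211', '122/210', '122/209']
101 ['112/164', '123/181', '125/192', '121/189', '125/186', '130/174', '129/173', '134/181']
102 ['88/108', '116/154', '137/195', '128/188', '140/185', '168/185', '169/187', '171/193']
103 ['61/81', '102/142', '140/199', '129/191', '142/189', '187/208', '186/208', '184/208']
104 ['61/89', '102/142', '140/199', '128/190', '139/187', '185/207', '186/208', '183/207']
105 ['64/94', '101/139', '138/196', '127/187', '139/185', '182/203', '183/206', '180/204']
[101.8 -35.9] [101.8  39.3] [ 93.5 -30.3] [93.5 34.6]
```

Both cheeks meet the deck edge, the stair is centred to about 0.5 mm and square, and the arm is clear of everything. I hand the job in.

```bash
python3 -c "
from workcell import env
print(env.job_done())"
```

```text
the job is handed in; nothing more can be done
None
```

The stair is out of the carousel and stands square against the wooden deck's front edge, touching it and centred on the rail gap to about 0.5 mm; the job is handed in, though I viewed 11 pictures against the limit of 10.

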